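# Put the squeegee away in its covered blade box

## Task

Put the clean print squeegee away: lift the loose cover off the blade box and set it down upright on the black rubber pad, then take the squeegee from its draining stand and slide it blade down, fully home, into the empty long slot of the box, and finally put the cover back on the box so that it sits flat on the base plate. Let go of each thing only when it is down, do not drop anything, leave the short squeegee home in its slot and everything else on the bench where it is.

Things in the scene. Friction and masses are not known exactly. Their poses are not given: they have to be found in the camera images.
- cover_mid (a point): Loose grey metal cover, open below, 166 (x) x 172 (y) x 104 mm, walls 4, 0.4 kg, at first over the blade box. Point at its centre, 52 mm above its rim. Dark bar handle along y on top, 100 long, 16 thick, 16 tall, 26 mm free below it; the bar's centre is 86 mm above this point. The blocks fit inside with 7 mm to spare per side; put on, its ceiling is 100 mm above the base plate. Same turned by half a turn.
- base: Dark steel base plate of the blade box, fixed, 184 (x) x 190 (y) x 8 mm; origin at the centre of its underside. Two white slot blocks, 72 (x) x 150 (y) x 50 mm each, stand on it side by side, centred 36 mm either side of its middle along x. Seated, the cover is centred over this origin, axes matching, rim on the plate (8 mm above the bench).
- wide_slot (a point): Centre of the mouth of the long, empty slot in the top of its white block, 58 mm above the bench. Slot 126 mm long (y), 9 wide (x), 44 deep, lips bevelled, z up. It is the nearer or the farther of the two, 72 mm apart; under the cover at first. With the squeegee fully home its handle rests on the block and its centre point is 2 mm above this point, handle top 44 mm above it.
- short_slot (a point): Centre of the mouth of the shorter slot (86 x 9 mm) in the other white block, same height and axes; it holds the short squeegee.
- squeegee_mid (a point): Long print squeegee: grey blade 5 thick, 120 wide, 40 tall, under an aluminium handle bar 130 long, 18 thick, 44 tall. Point at its centre, half-way up: 2 mm above the handle's underside, 20 below the handle's middle, 42 above the blade's lower edge. z up, y along blade and handle, x across; same either way round. 0.28 kg. At first upright in the stand, handle underside on its top, 50 mm up.
- short_squeegee_mid (a point): Short print squeegee: grey blade 5 thick, 80 wide, 40 tall, under an aluminium handle bar 90 long, 18 thick, 44 tall. Point at its centre, half-way up: 2 mm above the handle's underside, 20 below the handle's middle, 42 above the blade's lower edge. z up, y along blade and handle, x across; same either way round. It is home in the short slot and stays there.
- stand: Black draining stand, fixed, 64 (x) x 150 (y) x 50 mm on a steel foot of 80 x 166 mm, with a loose slot 128 x 10 mm along y in its top; origin at the centre of its underside. It is left or right of the box.
- pad: Black rubber pad, fixed, 190 x 190 x 3 mm; origin at the centre of its underside. On the other side of the box from the stand.
- multimeter: Bystander, to be left alone: red handheld multimeter lying on its back, 150 x 78 x 36 (mm). Origin at the centre of its underside.
- paste_jar: Bystander, to be left alone: white paste jar, 64 diameter, 65 tall (mm). Origin at the centre of its underside.
- flux_bottle: Bystander, to be left alone: small white bottle with black cap, 44 diameter, 90 tall (mm). Origin at the centre of its underside.
- solder_reel: Bystander, to be left alone: reel of solder wire standing on its flange, 60 diameter, 46 tall (mm). Origin at the centre of its underside.
- fan: Bystander, to be left alone: black square cooling fan, 80 x 80 x 25 (mm). Origin at the centre of its underside.
- screwdriver: Bystander, to be left alone: screwdriver with black handle lying down, about 200 long (mm). Origin at the centre of its underside.
- parts_tray: Bystander, to be left alone: grey divided parts tray, 110 x 160 x 30 (mm). Origin at the centre of its underside.
Not all that is in view belongs to the job. What is shaped like the part that bears squeegee_mid but orange is not meant.

How it is judged:
By the outcome, as a careful person would: the job done as asked, in the order asked, and still so for the second after the job is handed in, with the robot touching nothing.
It also fails if it takes over 67 s, if anything falls off the work surface, if the arm or the gripper's body presses on something with over 40 N, if the wrist force passes 120 N, or if a joint passes its speed limit or range.

## Robot

A 6-joint arm with a two-finger parallel gripper is mounted at the origin on the work surface. World frame = base frame: x ahead of the robot, y to its left, z up, the work surface at z = 0. Lengths are in m, angles in rad, forces in N, time in s.
With the tool pointing down it reaches from about 0.375 to 0.975 m from the base axis. Payload 3.8 kg.
Tool frame: the origin (TCP) lies midway between the tips of the shut fingers; the grasp point (between the pads) lies 19 mm behind it; x points along the fingers, y is the direction in which the jaws open and shut, and the axes are right-handed (so a half turn about x gives the same grasp; the last joint's range is limited). The gripper opens to 88 mm and grips with 3 to 60 N. Pads are 18 mm wide; open, the fingers measure 123 mm over their backs; the gripper's body (75 mm by 187 mm) begins 45 mm behind the grasp point.
Start: joints at [-1.377, 0.264, 1.604, -0, 1.274, -0.037], TCP at [0.154, -0.657, 0.239] pointing down, gripper open.
Joint ranges: [-2.63, 2.63], [-0.94, 2.18], [0.31, 2.57], [-1.31, 4.45], [0, 2.66], [-2.55, 2.55]. Speed limits (rad/s): [2.57, 2.57, 3.14, 3.14, 3.14, 3.14].

## Interface

Orientations are given as a rotation vector (axis times angle).
In Python, from cell import manip, inverse_kinematics, cams, order gives the robot as it stands. Calls block until the motion is done:
- manip.move_pose(position, orientation): joint-space move of the TCP to a pose.
- manip.move_linear(position, rate=0.15, rot=None): straight line of the TCP; rot=None keeps the orientation; rate is the mean speed in m/s.
- manip.set_joints(angles): joint-space move.
- manip.set_gripper(opening, force=None): finger opening in m; force is the grip in N (None keeps the last); returns when the fingers have stopped.
- manip.dwell(seconds).
- inverse_kinematics(position, orientation): joint angles nearest the present ones, or None.
- manip.state(): the state.
- cams.capture(name): name is "scene" or "top"; returns a dict with "image" (384x512x3 uint8, blue, green, red), "z_map" (384x512 float32, m along the optical axis (not along the pixel's ray), 0 where there is no reading), "intrinsics" (3x3 intrinsics, pixels), "k1" (the pictures are not rectified: a ray, as slopes to the right and down, at radius r is drawn at 1 + k1 r^2 times it, then the intrinsics apply), "position" and "orientation" of the camera in the world. Camera axes: x right, y down, z forward; pixel columns grow to the right and rows downward; lengths in m; the calibration is good to about 2 mm. A picture is of the moment at which its call begins.
A pose or a line that the arm cannot do raises manip.IKError and nothing moves.
- order.close_job(): hands the job in, once; it reports no verdict.
The state is a dict: "clock": time; "joint_pos": joint angles; "joint_velocities": joint speeds; "tau": joint torques, N m; "tool_pos": TCP position; "tcp_rot": TCP orientation; "contact_force": force on the tool from outside, world axes, zero at the start; "moment": the same for the moment, N m; "gripper_width": finger opening in m.
Only numpy, scipy, OpenCV 4.12 (cv2) and the standard library are available. Lean on these libraries where they do the work, as an engineer would, in place of code of your own. Each camera call takes 0.05 s, during which the arm holds its last target. There are 200 camera calls.

## Working session

There is one attempt and no reset: what is moved stays moved. The work goes in short steps, each a Python script; the robot and the scene stay as the last script left them, time stands still between calls to the robot, and variables do not carry over. Pictures are saved under pics/ and viewed, about 8 in all and at most 12, crops included, and the job is handed in when it is done.

```bash
mkdir -p pics; ls; cat > h.py <<'E'
import numpy as np, cv2
from cell import manip, inverse_kinematics, cams, order
from scipy.spatial.transform import Rotation as R
def snap(name, save):
    c=cams.capture(name); np.savez('pics/'+save+'.npz',**{k:np.asarray(v) for k,v in c.items()})
    cv2.imwrite('pics/'+save+'.png',c['image']); return c
def rot(c):
    o=np.asarray(c['orientation'],float)
    if o.shape==(3,3): return o
    return R.from_rotvec(o).as_matrix()
def cloud(c):
    K=np.asarray(c['intrinsics'],float);k=float(c['k1']);z=np.asarray(c['z_map'],float)
    h,w=z.shape;u,v=np.meshgrid(np.arange(w),np.arange(h))
    p=cv2.undistortPoints(np.stack([u,v],-1).reshape(-1,1,2).astype(float),K,np.array([k,0,0,0.])).reshape(h,w,2)
    P=np.dstack([p*z[...,None],z])@rot(c).T+np.asarray(c['position']); P[z<=0]=np.nan
    return P
E
python3 - <<'E'
from h import *
for n in('scene','top'):
    c=snap(n,n+'0'); print(n,c['position'],c['orientation'],c['k1'],c['intrinsics'])
print(manip.state())
a=[cv2.imread(f'pics/{n}0.png') for n in('scene','top')]
E
```

```text
pics
scene [ 1.21045729 -0.30371321  0.79377702] [-2.00013919 -1.26624617  0.59354082] 0.02112521870084445 [[358.57071208   0.         260.06667835]
 [  0.         358.57071208 190.12095689]
 [  0.           0.           1.        ]]
top [0.33565882 0.0236695  1.5332802 ] [-2.1691535   2.19543224 -0.13119763] -0.08748782820675162 [[399.20851064   0.         250.72821961]
 [  0.         399.20851064 194.75191934]
 [  0.           0.           1.        ]]
{'clock': 0.1, 'joint_pos': array([-1.37687605e+00,  2.64636301e-01,  1.60519482e+00, -2.83268408e-05,
        1.27371080e+00, -3.69117176e-02]), 'joint_velocities': array([ 1.65039171e-05, -3.11354573e-03, -1.84183924e-03,  1.29542032e-04,
       -1.28209610e-03, -1.35320818e-03]), 'tau': array([-1.00535499e-04, -5.03617966e+01, -3.58070576e+01,  7.30375573e-02,
        2.33339507e-02, -4.65059441e-05]), 'tool_pos': array([ 0.15429246, -0.65648659,  0.2375635 ]), 'tcp_rot': array([ 2.09976982,  0.24551159, -2.10015006]), 'contact_force': array([0.23330875, 0.19138443, 0.03251727]), 'moment': array([0.01959809, 0.07389272, 0.01575192]), 'gripper_width': 0.08831984122725763}
```

View pics/top0.png

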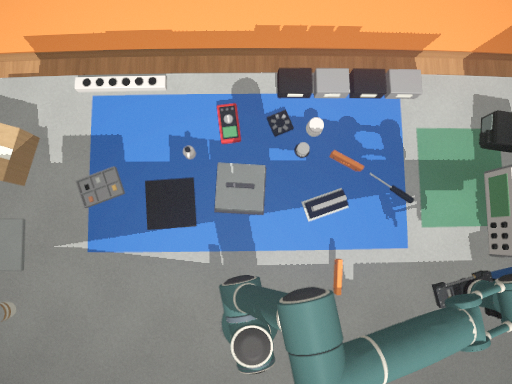

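View pics/scene0.png

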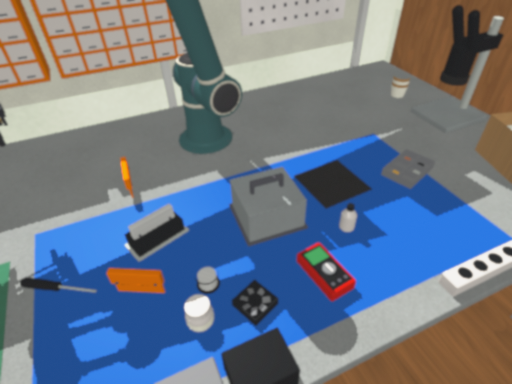

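The top view has the cover at (241,188), the pad at (171,203) and the stand at (325,204). There are two squeegee candidates. The aluminium one upright in the stand fits at top (325,204) / scene (157,228). The orange one at top (347,161) / scene (135,280) is the decoy. I'll measure and confirm in one crop.

```bash
python3 - <<'E'
from h import *
L=lambda n:dict(np.load(f'pics/{n}.npz'))
t=L('top0');s=L('scene0')
Pt=cloud(t);Ps=cloud(s)
def fit(P,lo,hi,cx,cy,r,n):
    m=(P[...,2]>lo)&(P[...,2]<hi)&(np.hypot(P[...,0]-cx,P[...,1]-cy)<r)
    q=P[m]
    if len(q)<8: print(n,'few',len(q));return
    rc=cv2.minAreaRect((q[:,:2]*1000).astype(np.float32)); print(n,len(q),'c',np.round(rc[0],1),'sz',np.round(rc[1],1),'ang',round(rc[2],1),'zmed',round(np.median(q[:,2]),4))
for nm,P,px in(('top',Pt,[(241,205),(171,203),(325,204)]),('scene',Ps,[(275,210),(332,184),(157,228)])):
    for p in px: print(nm,p,np.round(P[p[1],p[0]],4))
b=Pt[188,222];p=Pt[203,171];st=Pt[204,325]
for nm,P in(('top',Pt),('scene',Ps)):
    fit(P,.1,.12,b[0],b[1],.16,nm+' covertop')
    fit(P,.135,.165,b[0],b[1],.16,nm+' coverhandle')
    fit(P,.004,.02,b[0],b[1],.15,nm+' plate')
    fit(P,.085,.105,st[0],st[1],.12,nm+' sqtop')
    fit(P,.042,.056,st[0],st[1],.12,nm+' standtop')
    fit(P,-.01,.03,p[0],p[1],.05,nm+' pad z')
    fit(P,-.02,.003,p[0]-.1,p[1]+.12,.03,nm+' bench')
# bystander / orange
for q in [(347,161),(302,150),(316,127),(280,122),(189,152),(338,270)]: print(q,np.round(Pt[q[1],q[0]],3))
a=cv2.resize(t['image'][140:260,130:370],None,fx=3.3,fy=3.3,interpolation=cv2.INTER_CUBIC)
e=cv2.resize(s['image'][150:300,100:320],None,fx=2,fy=2,interpolation=cv2.INTER_CUBIC)
o=np.zeros((396+200,792,3),np.uint8);o[:396,:792]=a
cv2.imwrite('pics/a1.png',a)
E
```

```text
top (241, 205) [0.4377 0.0253 0.1124]
top (171, 203) [nan nan nan]
top (325, 204) [ 0.4393 -0.281   0.0909]
scene (275, 210) [0.589  0.0166 0.1075]
scene (332, 184) [0.465  0.2964 0.0016]
scene (157, 228) [ 0.4575 -0.2882  0.0512]
top covertop 2036 c [506.2  29.6] sz [171.9 166.7] ang 86.1 zmed 0.1118
top coverhandle 136 c [506.   29.9] sz [95.2 16. ] ang 86.1 zmed 0.1531
top plate 539 c [496.7 111.3] sz [296.2 256.9] ang 9.1 zmed 0.0057
top sqtop 175 c [ 445.2 -297. ] sz [ 18.  128.8] ang 18.3 zmed 0.0937
top standtop 479 c [ 445.5 -297.6] sz [ 64.1 153. ] ang 18.4 zmed 0.0503
top pad z few 0
top bench few 0
scene covertop 2139 c [507.7  31.5] sz [173.3 170.5] ang 86.4 zmed 0.1117
scene coverhandle 248 c [507.8  30.1] sz [98.9 19.6] ang 86.7 zmed 0.1514
scene plate 394 c [536.9 100.8] sz [218.1 296.6] ang 13.2 zmed 0.008
scene sqtop 304 c [ 447.  -295.9] sz [ 21.7 127.9] ang 18.9 zmed 0.0927
scene standtop 583 c [ 448.8 -295.4] sz [ 67.3 151.5] ang 16.5 zmed 0.0495
scene pad z few 0
scene bench few 0
(347, 161) [ 0.599 -0.371  0.082]
(302, 150) [ 0.651 -0.21   0.041]
(316, 127) [ 0.736 -0.263  0.058]
(280, 122) [ 0.765 -0.129  0.028]
(189, 152) [0.641 0.217 0.068]
(338, 270) [ 0.199 -0.323  0.086]
```

View pics/a1.png

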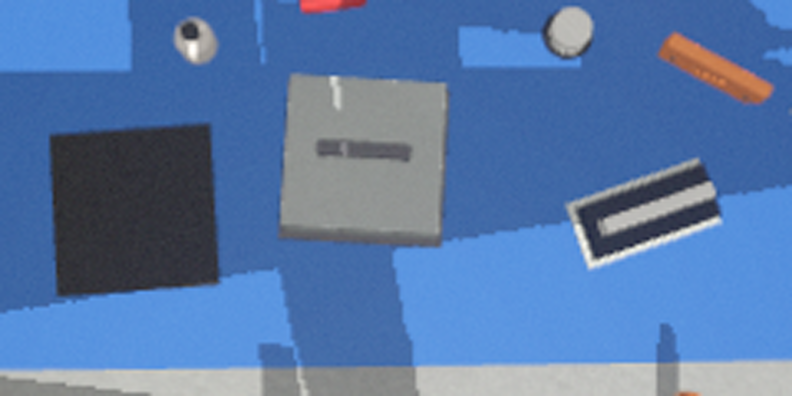

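The crop confirms it: the aluminium squeegee stands upright in the black stand (crop (660,208)), and the orange one (716,68) lies free as the decoy. Next I'll find the pad centre and check reach.

```bash
cat >> h.py <<'E'
def pix2w(c,uv,z):
    K=np.asarray(c['intrinsics'],float)
    p=cv2.undistortPoints(np.asarray(uv,float).reshape(-1,1,2),K,np.array([float(c['k1']),0,0,0.])).reshape(-1,2)
    d=np.c_[p,np.ones(len(p))]@rot(c).T; o=np.asarray(c['position'])
    return o+d*((z-o[2])/d[:,2])[:,None]
def down(yaw,flip=0):
    a=yaw+np.pi*flip; y=np.array([np.cos(a),np.sin(a),0]);x=np.array([0,0,-1.])
    return R.from_matrix(np.c_[x,y,np.cross(x,y)]).as_rotvec()
def st():
    s=manip.state(); print('t',round(s['clock'],2),'tcp',np.round(s['tool_pos'],4),'F',np.round(s['contact_force'],1),'M',np.round(s['moment'],2),'w',round(s['gripper_width'],4)); return s
E
python3 - <<'E'
from h import *
L=lambda n:dict(np.load(f'pics/{n}.npz'))
t=L('top0');s=L('scene0')
def q(c,uv,n):
    w=pix2w(c,uv,.003)[:,:2]; print(n,np.round(w.mean(0),4),cv2.minAreaRect((w*1000).astype(np.float32)))
q(t,[(130+a/3.3-.35,140+b/3.3-.35) for a,b in((50,135),(210,124),(218,283),(58,296))],'pad top')
for nm,c in(('top',t),('scene',s)):
    g=c['image'].max(2); m=((g<75)).astype(np.uint8)
    n,lab,stt,cen=cv2.connectedComponentsWithStats(m)
    u,v=(171,203) if nm=='top' else (332,184)
    k=lab[v,u]; print(nm,k,stt[k])
    ys,xs=np.nonzero(lab==k); q(c,cv2.convexHull(np.c_[xs,ys].astype(np.int32)).reshape(-1,2),nm+' blob'); 
    w=pix2w(c,np.c_[xs,ys],.003); print('centroid',w.mean(0))
for p,yaw in(((.507,.030),-3.7),((.47,.235),-5),((.446,-.2965),18.4)):
  for z in(.127,.30,.06):
    for f in(0,1):
        j=inverse_kinematics([*p,z],down(np.radians(yaw),f)); print(p,z,f,None if j is None else np.round(j,2))
E
```

```text
pad top [0.4563 0.2974] ((455.65484619140625, 297.2254638671875), (188.53250122070312, 188.21592712402344), 3.3015835285186768)
top 22 [ 145  178   51   51 2297]
top blob [0.4385 0.2826] ((455.42413330078125, 297.91412353515625), (184.74269104003906, 185.28468322753906), 3.454634428024292)
centroid [0.45523193 0.29793676 0.003     ]
scene 8 [ 296  161   74   46 1827]
scene blob [0.4691 0.3194] ((457.1749267578125, 300.2130126953125), (179.87332153320312, 180.7798614501953), 3.949467897415161)
centroid [0.46201721 0.29788047 0.003     ]
(0.507, 0.03) 0.127 0 [0.01 0.05 2.07 0.   1.02 0.07]
(0.507, 0.03) 0.127 1 None
(0.507, 0.03) 0.3 0 [ 0.01 -0.09  1.87  0.    1.36  0.07]
(0.507, 0.03) 0.3 1 None
(0.507, 0.03) 0.06 0 [0.01 0.14 2.12 0.   0.89 0.07]
(0.507, 0.03) 0.06 1 None
(0.47, 0.235) 0.127 0 [ 0.42  0.08  2.03 -0.    1.03  0.5 ]
(0.47, 0.235) 0.127 1 None
(0.47, 0.235) 0.3 0 [ 0.42 -0.05  1.84 -0.    1.35  0.5 ]
(0.47, 0.235) 0.3 1 None
(0.47, 0.235) 0.06 0 [ 0.42  0.17  2.08 -0.    0.89  0.5 ]
(0.47, 0.235) 0.06 1 None
(0.446, -0.2965) 0.127 0 [-0.63  0.1   2.01 -0.    1.03 -0.95]
(0.446, -0.2965) 0.127 1 [-0.63  0.1   2.01 -0.    1.03  2.19]
(0.446, -0.2965) 0.3 0 [-0.63 -0.03  1.82 -0.    1.35 -0.95]
(0.446, -0.2965) 0.3 1 [-0.63 -0.03  1.82 -0.    1.35  2.19]
(0.446, -0.2965) 0.06 0 [-0.63  0.18  2.06 -0.    0.9  -0.95]
(0.446, -0.2965) 0.06 1 [-0.63  0.18  2.06 -0.    0.9   2.19]
```

```bash
python3 - <<'E'
from h import *
r=down(np.radians(-3.7)); x,y=.507,.030
manip.move_pose([x,y,.25],r); st()
manip.move_linear([x,y,.127],.2); st()
manip.set_gripper(.0,30); s=st()
manip.move_linear([x,y,.145],.05); st()
manip.move_linear([x,y,.275],.2); st()
manip.move_linear([.4565,.2985,.275],.3,rot=down(np.radians(3.5))); st()
snap('scene','s1'); snap('top','t1')
E
```

```text
t 2.83 tcp [0.5072 0.0293 0.25  ] F [ 0.2 -0.3  0.7] M [-0.04 -0.09 -0.03] w 0.088
t 3.59 tcp [0.5078 0.0298 0.1278] F [ 0.1  0.4 -0.7] M [-0.   -0.13  0.05] w 0.0881
t 4.68 tcp [0.5064 0.03   0.1268] F [-2.8 -0.1  1.2] M [-0.02  0.23 -0.04] w 0.0156
t 5.19 tcp [0.5073 0.03   0.1454] F [-0.4  0.4 -3.7] M [-0.01 -0.09 -0.01] w 0.0155
t 5.99 tcp [0.5061 0.03   0.2735] F [-1. -0. -5.] M [-0.07 -0.04  0.02] w 0.0155
t 7.05 tcp [0.4564 0.2974 0.2742] F [-0.5  0.2 -3.4] M [-0.06 -0.07  0.01] w 0.0157
```

View pics/s1.png

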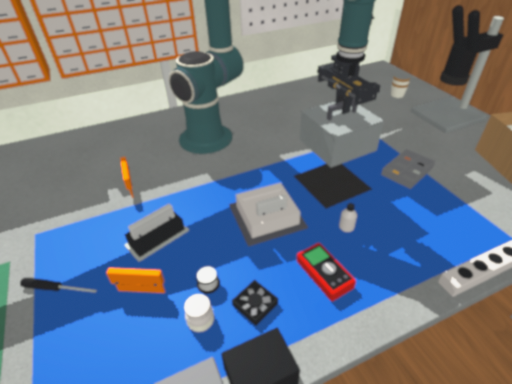

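The cover is lifted, held at scene (340,130), and the box is exposed at (268,212). I'll lower it onto the pad.

```bash
python3 - <<'E'
from h import *
x,y=.4565,.2985
manip.move_linear([x,y,.13],.2); st()
z=.124
while z>.1185:
    manip.move_linear([x,y,z],.03); f=manip.state()['contact_force'][2]
    if f>1: break
    z-=.001
print(z);st()
manip.set_gripper(.05); st()
manip.move_linear([x,y,.24],.25)
manip.move_pose([.446,-.2965,.2],down(np.radians(18.4))); st()
c=snap('scene','s2'); t=snap('top','t2')
a=cv2.resize(t['image'][130:250,130:370],None,fx=3.3,fy=3.3,interpolation=cv2.INTER_CUBIC); cv2.imwrite('pics/a2.png',a)
b=cv2.resize(c['image'][170:250,215:325],None,fx=7,fy=7,interpolation=cv2.INTER_CUBIC); cv2.imwrite('pics/b2.png',b)
E
```

```text
t 8.03 tcp [0.4576 0.2988 0.1313] F [ 0.6 -0.3 -3. ] M [ 0.01 -0.09 -0.01] w 0.0159
0.121
t 9.12 tcp [0.4566 0.2985 0.1217] F [-1.9 -2.2  3.9] M [-0.36  0.35  0.05] w 0.0149
t 9.79 tcp [0.4565 0.2985 0.1209] F [-0.1  1.1 -0.4] M [-0.02 -0.02 -0.06] w 0.0505
t 12.56 tcp [ 0.4464 -0.2959  0.2   ] F [0.2 0.3 0.1] M [ 0.   -0.12 -0.  ] w 0.0502
```

View pics/a2.png

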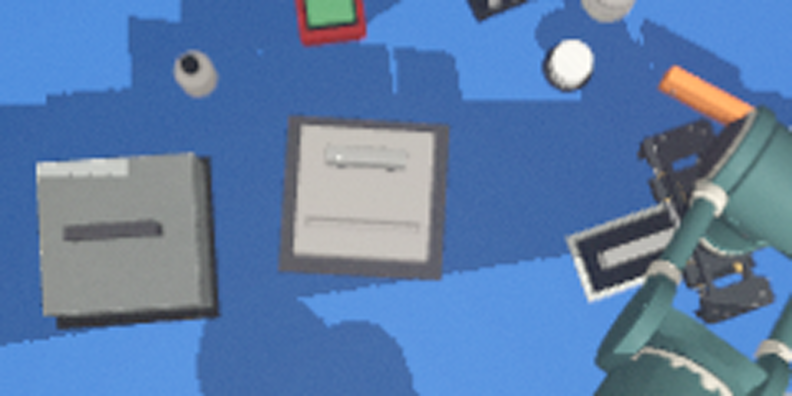

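View pics/b2.png

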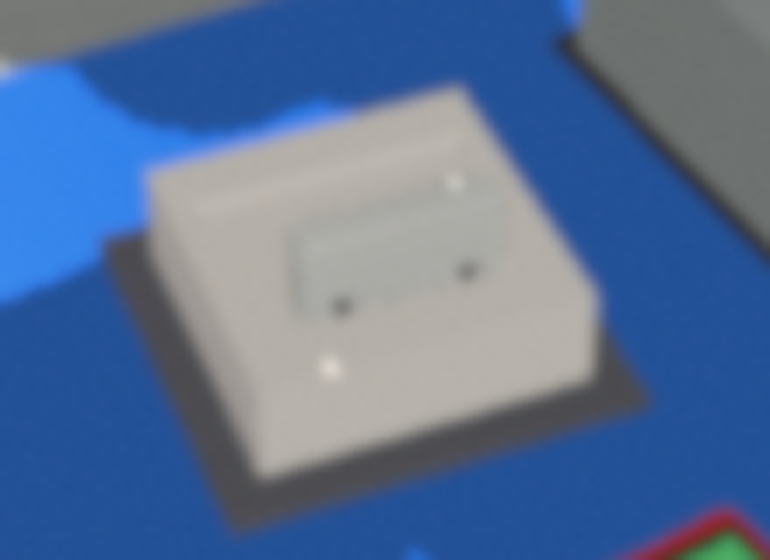

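The cover is on the pad. The short squeegee is in the farther block (crop (365,157)), and the empty long slot is in the nearer one (crop, from (305,219) to (420,228)). Next I'll measure it, using the cover handle at its known gripped pose to find each camera's bias.

```bash
python3 - <<'E'
from h import *
L=lambda n:dict(np.load(f'pics/{n}.npz'))
t=L('t2');s=L('s2')
def fit(P,lo,hi,c,r,n):
    q=P[(P[...,2]>lo)&(P[...,2]<hi)&(np.hypot(P[...,0]-c[0],P[...,1]-c[1])<r)]
    rc=cv2.minAreaRect((q[:,:2]*1000).astype(np.float32)); print(n,len(q),np.round(rc[0],1),np.round(rc[1],1),round(rc[2],1),'z',round(np.median(q[:,2]),4),'mean',np.round(q[:,:2].mean(0)*1000,1))
for n,c in(('top',t),('scene',s)):
    P=cloud(c)
    fit(P,.14,.165,(.456,.298),.12,n+' cover bar [grip .4566,.2985 yaw 3.5]')
    fit(P,.100,.116,(.456,.298),.14,n+' cover top')
    fit(P,.053,.063,(.506,.03),.13,n+' blocks')
    fit(P,.09,.108,(.54,.03),.1,n+' short sq')
    if n=='top': fit(P,.005,.05,(.47,.03),.085,n+' in slot')
# dark line of the slot in the top picture
g=cv2.cvtColor(t['image'],cv2.COLOR_BGR2GRAY).astype(float)
pts=[]
for u in range(226,255):
    v0=196.3+(u-222.4)*.0783; vs=np.arange(int(v0)-4,int(v0)+6); col=g[vs,u]; w=np.clip(np.median(col)-col-3,0,None)
    if w.sum()>3: pts.append((u,(w*vs).sum()/w.sum()))
w=pix2w(t,pts,.058)[:,:2]; f=np.polyfit(w[:,1],w[:,0],1)
print('slot line: x at y=.03',np.polyval(f,.03),'yaw',-np.degrees(np.arctan(f[0])),len(pts))
row=[g[int(round(196.3+(u-222.4)*.0783)),u] for u in range(214,266)]
print(np.array(row).astype(int))
w=pix2w(t,[(222.3,196.2),(257,199)],.058);print('slot ends',w)
E
```

```text
top cover bar [grip .4566,.2985 yaw 3.5] 131 [458.5 297.2] [16.4 98.7] 3.4 z 0.1484 mean [457.9 297.6]
top cover top 2012 [458.3 297.7] [167.3 171.8] 3.2 z 0.1068 mean [457.8 296.6]
top blocks 1173 [506.8  29.6] [150.3 144.9] 85.9 z 0.058 mean [503.5  29.7]
top short sq 126 [542.5  28. ] [88.  18.8] 86.3 z 0.1012 mean [541.7  28.1]
top in slot 330 [446.2  29.6] [114.6 166.3] 2.5 z 0.0102 mean [442.5  28.1]
scene cover bar [grip .4566,.2985 yaw 3.5] 148 [458.9 299. ] [ 20.1 100.6] 4.2 z 0.1476 mean [462.1 296.1]
scene cover top 1540 [458.8 298. ] [169.  174.2] 3.1 z 0.1068 mean [472.2 291. ]
scene blocks 1269 [507.2  31.8] [150.6 148.7] 86.0 z 0.0576 mean [510.7  25.5]
scene short sq 213 [544.4  28.6] [89.2 21. ] 85.2 z 0.1008 mean [546.4  26.9]
slot line: x at y=.03 0.4722068071521519 yaw -4.049283182607055 29
[102 103  98  97  95 141 187 195 181 170 165 190 189 189 188 189 186 188
 182 179 180 179 174 173 191 191 190 190 187 188 190 188 187 187 188 182
 180 190 191 188 186 191 178 191 196 179 124  98  94  98  92  97]
slot ends [[ 0.47511314  0.09439456  0.058     ]
 [ 0.4632579  -0.03419561  0.058     ]]
```

```bash
python3 - <<'E'
from h import *
x,y=.4461,-.2965
manip.move_linear([x,y,.2],.2)
manip.move_linear([x,y,.059],.2); st()
manip.set_gripper(0,35); st()
manip.dwell(.2); st()
manip.move_linear([x,y,.075],.05); st()
manip.move_linear([x,y,.165],.2); st()
r=down(np.radians(-4.0))
manip.move_linear([.471,.0325,.165],.3,rot=r)
manip.move_linear([.471,.0325,.125],.15); manip.dwell(.3);st()
c=snap('scene','s3'); t=snap('top','t3')
cv2.imwrite('pics/b3.png',cv2.resize(c['image'][140:250,205:325],None,fx=5.4,fy=5.4,interpolation=cv2.INTER_CUBIC))
P=cloud(c)
for z in(.06,.08,.10,.115,.13,.15,.165):
    q=P[(abs(P[...,2]-z)<.008)&(np.hypot(P[...,0]-.471,P[...,1]-.0325)<.075)&(abs(P[...,0]-.471)<.03)]
    if len(q)>5: print(z,len(q),q.min(0).round(4),q.max(0).round(4))
E
```

```text
t 13.77 tcp [ 0.4469 -0.2971  0.0599] F [0.  0.4 0.1] M [-0.05 -0.12  0.03] w 0.0503
t 14.35 tcp [ 0.446  -0.2968  0.0596] F [-3.7 -0.1  5.8] M [-0.09  0.37 -0.  ] w 0.0181
t 14.55 tcp [ 0.446  -0.2968  0.0596] F [-3.5 -0.7  5.8] M [-0.09  0.44  0.03] w 0.0176
t 15.02 tcp [ 0.4463 -0.2965  0.0752] F [ 0.2  0.4 -3.2] M [-0.09 -0.12 -0.03] w 0.0177
t 15.62 tcp [ 0.4456 -0.2961  0.1642] F [-0.6  0.3 -3.2] M [-0.01 -0.06 -0.  ] w 0.0177
t 17.58 tcp [0.4718 0.0324 0.1261] F [ 0.6  0.1 -3.4] M [-0.08 -0.11 -0.05] w 0.0177
0.06 385 [ 0.4419 -0.0418  0.052 ] [0.5009 0.1072 0.0621]
0.08 113 [ 0.4702 -0.0239  0.0737] [0.4821 0.0964 0.0878]
0.1 156 [ 0.4683 -0.0245  0.0921] [0.4823 0.0953 0.1079]
0.115 97 [ 0.4653 -0.0295  0.107 ] [0.4872 0.0987 0.123 ]
0.13 99 [ 0.4683 -0.0303  0.122 ] [0.4992 0.0926 0.1377]
0.15 85 [ 0.4612 -0.0304  0.1425] [0.4842 0.023  0.158 ]
0.165 80 [ 0.464  -0.0288  0.1571] [0.4835 0.0251 0.1629]
```

View pics/b3.png

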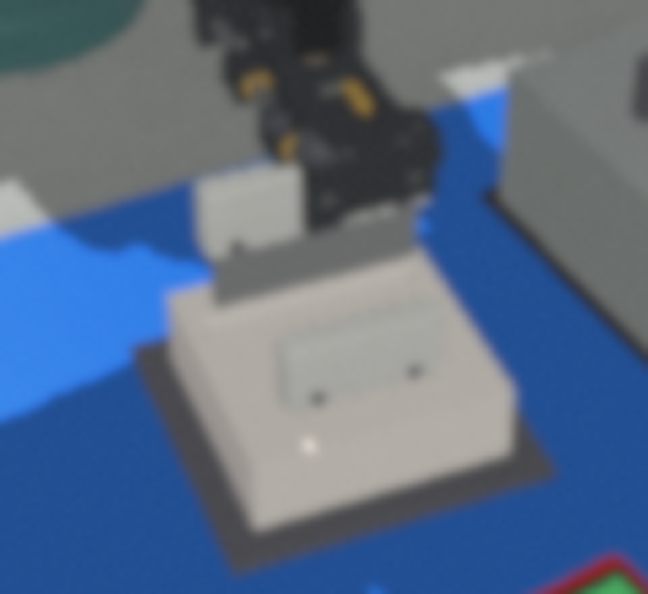

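```bash
python3 - <<'E'
from h import *
L=lambda n:dict(np.load(f'pics/{n}.npz'))
P=cloud(L('s3'))
def line(m,n):
    q=P[m]; A=np.c_[q[:,1]-.0325,np.ones(len(q)),q[:,2]-q[:,2].mean()]
    for _ in range(3):
        k=np.linalg.lstsq(A,q[:,0],rcond=None)[0]; e=abs(q[:,0]-A@k); A,q=A[e<.004],q[e<.004]
    print(n,len(q),'x',k[1].round(4),'yaw',-np.degrees(k[0]).round(2),'dx/dz',k[2].round(3))
X,Y,Z=P[...,0],P[...,1],P[...,2]
line((Z>.08)&(Z<.108)&(abs(X-.475)<.02)&(Y>-.02)&(Y<.09),'blade front (centre+.0025)')
line((Z>.065)&(Z<.098)&(abs(X-.553)<.015)&(abs(Y-.028)<.04),'short sq front (centre+.009)')
line((Z>.015)&(Z<.052)&(abs(X-.58)<.02)&(abs(Y-.03)<.065),'block front face (centre+.072)')
m=(Z>.08)&(Z<.108)&(abs(X-.475)<.02); print(np.percentile(Y[m],[0,1,50,99,100]))
m=(Z>.015)&(Z<.052)&(abs(X-.58)<.02)&(abs(Y-.03)<.1); print(np.percentile(Y[m],[0,1,50,99,100]))
E
```

```text
blade front (centre+.0025) 238 x 0.4761 yaw -3.92 dx/dz 0.015
short sq front (centre+.009) 219 x 0.5517 yaw -3.81 dx/dz -0.008
block front face (centre+.072) 361 x 0.5786 yaw -3.84 dx/dz -0.009
[-0.02446482 -0.02288016  0.21767004  0.38287159  0.3868926 ]
[-0.04799627 -0.0477023   0.02309945  0.09951295  0.10337873]
```

The scene camera, comparing the blade with the box in the same frame, puts the blade about 3 mm too far in +x. That agrees with the +2 mm bias seen on the cover bar. I'll correct to x ≈ 0.4685 and y ≈ 0.0315, then insert with force monitoring.

```bash
python3 - <<'E'
from h import *
x,y=.4685,.0315
manip.move_linear([x,y,.125],.1); manip.move_linear([x,y,.110],.1); st()
z=.110
while z>.0665:
    z-=.004; manip.move_linear([x,y,max(z,.0665)],.06); s=manip.state(); F=s['contact_force']; print(round(z,3),np.round(s['tool_pos'],4),np.round(F,1),np.round(s['moment'],2))
    if F[2]>8 or abs(F[:2]).max()>15: break
E
```

```text
t 18.23 tcp [0.4675 0.0315 0.1091] F [ 0.7 -0.3 -3.1] M [-0.02 -0.06 -0.02] w 0.0179
0.106 [0.4685 0.0315 0.106 ] [-0.7 -0.1 -3.4] [-0.12 -0.02  0.02]
0.102 [0.4683 0.0315 0.1018] [-0.2  0.4 -3. ] [-0.03 -0.05  0.01]
0.098 [0.4681 0.0315 0.0976] [-0.3 -0.  -4.6] [-0.04 -0.04 -0.01]
0.094 [0.4681 0.0315 0.0936] [-0.8  0.3 -2.2] [-0.02 -0.09 -0.04]
0.09 [0.4682 0.0315 0.0896] [ 0.1  0.1 -3.1] [-0.03 -0.1  -0.01]
0.086 [0.4682 0.0315 0.0856] [ 0.5  0.2 -4.3] [-0.01 -0.1   0.01]
0.082 [0.4682 0.0315 0.0816] [-0.1 -0.5 -2.8] [-0.03 -0.07  0.01]
0.078 [0.4682 0.0315 0.0777] [-0.3  0.2 -3.5] [-0.02 -0.02 -0.04]
0.074 [0.4682 0.0315 0.0736] [-0.3  0.5 -2.9] [-0.06 -0.06 -0.  ]
0.07 [0.4681 0.0315 0.0696] [-0.7  0.4 -3.1] [-0.07 -0.14 -0.  ]
0.066 [0.4693 0.0315 0.0674] [-2.4  0.3  4.9] [-0.06  0.27  0.06]
```

It slid in freely, with contact at the full depth. I'll release it, move back to the cover and check the seating from there.

```bash
python3 - <<'E'
from h import *
manip.set_gripper(.04); st()
x,y=manip.state()['tool_pos'][:2]
manip.move_linear([.4685,.0315,.2],.2); manip.set_gripper(.05)
manip.move_pose([.4565,.2985,.22],down(np.radians(3.5))); st()
c=snap('scene','s4'); t=snap('top','t4')
a=cv2.resize(c['image'][140:250,205:325],None,fx=5.4,fy=5.4,interpolation=cv2.INTER_CUBIC);cv2.imwrite('pics/b4.png',a)
for n,P in(('scene',cloud(c)),('top',cloud(t))):
    for nm,cx in(('long',.471),('short',.543)):
        q=P[(P[...,2]>.085)&(P[...,2]<.12)&(abs(P[...,0]-cx)<.025)&(abs(P[...,1]-.03)<.08)]
        if len(q)>8:
            rc=cv2.minAreaRect((q[:,:2]*1000).astype(np.float32)); print(n,nm,len(q),rc,'z50/95',np.percentile(q[:,2],[50,95]).round(4))
E
```

```text
t 21.49 tcp [0.4685 0.0315 0.0664] F [0.1 0.4 0.2] M [-0.03 -0.06  0.01] w 0.0402
t 23.71 tcp [0.4566 0.2977 0.2197] F [0.2 0.5 0.3] M [-0.1  -0.09 -0.02] w 0.0503
scene long 327 ((473.0733947753906, 33.33763885498047), (128.38658142089844, 23.22472381591797), 84.90156555175781) z50/95 [0.0996 0.1033]
scene short 249 ((544.3853149414062, 28.05531883239746), (88.25225067138672, 20.763988494873047), 88.14948272705078) z50/95 [0.0999 0.1036]
top long 186 ((470.9732971191406, 32.39448165893555), (130.0185546875, 18.419384002685547), 86.1899185180664) z50/95 [0.1011 0.1068]
top short 134 ((542.3088989257812, 28.013647079467773), (88.03282928466797, 18.250444412231445), 86.13939666748047) z50/95 [0.1013 0.1062]
```

View pics/b4.png

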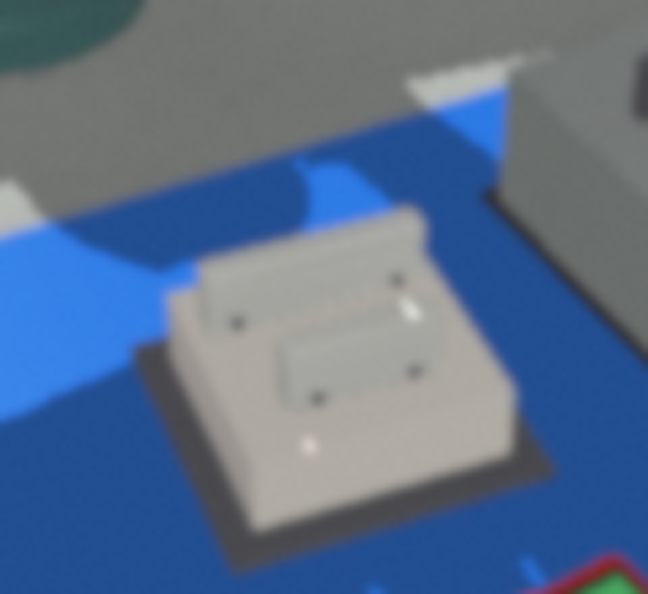

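The long squeegee's handle (crop (312,265)) rests on the block, level with the short one at z ≈ 0.101 m. The box centre in robot coordinates is about (0.5046, 0.030). The cover goes back now.

```bash
python3 - <<'E'
from h import *
x,y=.4565,.2985
manip.move_linear([x,y,.1217],.2); st()
manip.set_gripper(0,30); st()
manip.move_linear([x,y,.14],.05); st()
manip.move_linear([x,y,.275],.2)
x,y=.5046,.030
manip.move_linear([x,y,.275],.25,rot=down(np.radians(-4.0))); manip.dwell(.2); st()
z=.275
for z in (.235,.22,.205,.19,.175,.165,.155,.145,.137,.132,.130,.129,.128,.127,.126,.125,.124):
    manip.move_linear([x,y,z],.08 if z>.131 else .03); s=manip.state(); F=s['contact_force']; print(z,np.round(s['tool_pos'],4),np.round(F,1),np.round(s['moment'],2))
    if F[2]>2 or abs(F[:2]).max()>12: break
E
```

```text
t 24.45 tcp [0.4571 0.2982 0.1223] F [ 0.  -0.1  0.5] M [-0.   -0.12  0.03] w 0.0499
t 25.07 tcp [0.4566 0.2987 0.1223] F [-0.7  0.7  2.6] M [-0.05  0.1  -0.07] w 0.0157
t 25.58 tcp [0.4566 0.2985 0.1401] F [ 0.  -0.2 -3.9] M [-0.06 -0.08 -0.01] w 0.0153
t 27.85 tcp [0.5045 0.031  0.275 ] F [-0.6  0.9 -4.5] M [-0.06 -0.05 -0.04] w 0.0152
0.235 [0.5045 0.0299 0.2346] [-0.6 -0.2 -3.6] [-0.02 -0.14  0.04]
0.22 [0.5039 0.03   0.2191] [-0.4 -0.9 -3.8] [-0.03 -0.03  0.  ]
0.205 [0.5038 0.03   0.2039] [ 0.2 -0.2 -4. ] [-0.01 -0.08 -0.05]
0.19 [0.5038 0.03   0.1889] [-0.3  0.4 -3.5] [-0.03 -0.06 -0.01]
0.175 [0.5038 0.03   0.174 ] [-0.  -0.1 -4.2] [ 0.   -0.09  0.01]
0.165 [0.504  0.03   0.1642] [-0.5 -0.  -3.9] [-0.05 -0.12 -0.03]
0.155 [0.5039 0.03   0.1541] [ 0.6  0.3 -4.2] [-0.02 -0.09  0.  ]
0.145 [0.5039 0.03   0.1441] [-0.2 -0.2 -3.4] [-0.1  -0.07  0.05]
0.137 [0.504  0.03   0.1363] [-0.5  0.4 -4.1] [-0.03 -0.02  0.02]
0.132 [0.5043 0.03   0.1316] [-0.6  0.  -4.2] [-0.08 -0.01 -0.01]
0.13 [0.5046 0.03   0.13  ] [-0.2  0.6 -4.2] [-0.03 -0.03  0.01]
0.129 [0.5046 0.03   0.129 ] [-0.3 -0.1 -4.1] [-0.07 -0.11  0.01]
0.128 [0.5045 0.03   0.1279] [-0.5  0.7 -4.3] [-0.06 -0.08  0.  ]
0.127 [0.5048 0.03   0.1273] [ 0.1 -0.6 -3.3] [ 0.01 -0.03  0.01]
0.126 [0.5049 0.03   0.1272] [-3.4  0.4  5.4] [-0.05  0.53 -0.01]
```

Contact came at exactly the seated height (0.127). I'll release and check.

```bash
python3 - <<'E'
from h import *
manip.set_gripper(.05); st()
manip.move_linear([.5046,.030,.24],.2)
manip.move_pose([.40,-.35,.3],down(0.)); st()
c=snap('scene','s5'); t=snap('top','t5')
for n,cc in(('scene',c),('top',t)):
    P=cloud(cc);d=np.hypot(P[...,0]-.506,P[...,1]-.03)<.14
    for nm,lo,hi in(('top',.1,.12),('bar',.137,.165)):
        q=P[d&(P[...,2]>lo)&(P[...,2]<hi)]; rc=cv2.minAreaRect((q[:,:2]*1000).astype(np.float32))
        A=np.c_[q[:,:2]-q[:,:2].mean(0),np.ones(len(q))]; k=np.linalg.lstsq(A,q[:,2],rcond=None)[0]
        print(n,nm,len(q),np.round(rc[0],1),np.round(rc[1],1),round(rc[2],1),'z',np.median(q[:,2]).round(4),'slope',k[:2].round(4))
cv2.imwrite('pics/c5.png',c['image'])
E
```

```text
t 33.08 tcp [0.5046 0.03   0.1259] F [-0.2 -0.1  0.1] M [-0.04 -0.14 -0.05] w 0.0501
t 35.27 tcp [ 0.4003 -0.3491  0.2993] F [ 0.2 -0.3  0.2] M [-0.01 -0.06  0.05] w 0.0501
scene top 2181 [507.6  31.2] [173.2 169.3] 86.0 z 0.1117 slope [-0.0109  0.0042]
scene bar 245 [508.1  30.2] [98.2 17.7] 86.3 z 0.1517 slope [-0.5174  0.0525]
top top 2054 [506.9  29.2] [171.8 166.7] 86.1 z 0.112 slope [0.0006 0.0003]
top bar 140 [506.3  28.3] [98.  16.7] 85.4 z 0.1539 slope [ 0.0356 -0.    ]
```

View pics/c5.png

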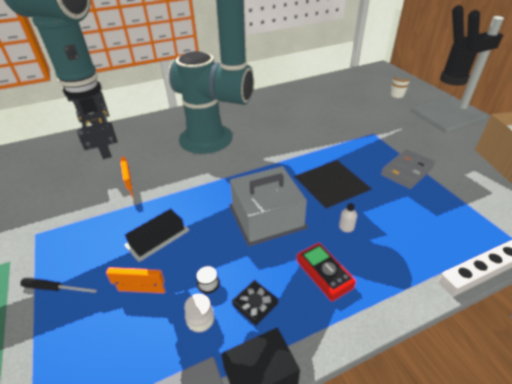

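The cover sits flat on the box at (268,205). The stand (157,232) and the pad (332,184) are empty, and the bystanders are in place; the jar at (200,313) only looks different because of shadow.

```bash
python3 -c "
from h import *
print(order.close_job())"
```

```text
the job is handed in; nothing more can be done
None
```

The squeegee is put away and the job is handed in, at about 35 s of the allowed 67 s. I lifted the cover onto the rubber pad, slid the aluminium squeegee blade down into the empty nearer slot, and put the cover back on the box.

**Squeegee:** it slid in without resistance and touched at full depth. Its handle top is at about 0.101 m, level with the short squeegee, which stayed home.

**Cover:** it touched down at its original seated height. In the top camera its top is at 0.112 m with almost no tilt, and its centre is within about 0.5 mm of the box centre. The scene camera showed a slight slope of about 1%, which I take for noise.

**Rest of the bench:** the last picture shows the stand and pad empty and everything else where it was, judged by eye only. I saw no forces above about 6 N.

**Disagreement:** the cameras read about 2 mm too far in x compared with the arm. I corrected for this before inserting the squeegee and placing the cover.

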